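Set the guide roller of a microscope's sliding stage to the counting tray

ROBOT

A 6-joint arm with a two-finger parallel gripper is mounted at the origin on the work surface. World frame = base frame: x ahead of the robot, y to its left, z up, the work surface at z = 0. Lengths are in m, angles in rad, forces in N, time in s.
With the tool pointing down it reaches from about 0.325 to 0.775 m from the base axis. Payload 9.3 kg.
Tool frame: the origin (TCP) lies midway between the tips of the shut fingers; the grasp point (between the pads) lies 19 mm behind it; z points along the fingers, y is the line along which they close (so a half turn about z gives the same grasp; the last joint's range is limited). The gripper opens to 85 mm and grips with 20 to 120 N. Pads are 22 mm wide; open, the fingers measure 114 mm over their backs; the gripper's body (76 mm by 85 mm) begins 54 mm behind the grasp point. The pads swing forward as they close: fully open they stand 13 mm farther back than shut.
Start: joints at [-1.387, 0.259, 0.021, 1.334, 0, 1.418], TCP at [0.182, -0.519, 0.209] pointing down, gripper open.
Joint ranges: [-3.04, 3.04], [-0.91, 1.82], [-1.04, 1.36], [-1.92, 1.95], [-1.52, 1.45], [-3.14, 3.14]. Speed limits (rad/s): [2.22, 2.22, 2.79, 3.14, 3.14, 3.14].

INTERFACE

Orientations are given as a unit quaternion [w, x, y, z].
In Python, from plant import arm, viewer, job gives the robot as it stands. The module is installed in compiled form; this text tells all that it offers.
- The arm moves only by the shell command python3 -m inch 'ROWS' [FORCE]. ROWS is JSON, a list of rows, each an object with "rotation": the turn, a rotation vector about the tool's x, y, z in rad, a list of three; "offset": the shift along the tool's x, y, z in mm, a list of three; "hand": the closure, from 0 (fully open) to 1 (shut). A call has 1 to 8 rows; each row is the pose to reach, as a shift and turn from the pose commanded when the call began, along the tool's axes at that moment; what a row does not reach only later rows make up. A row lasts 1/8 s, in which the tool goes at most 62.5 mm and 10.7 degrees, less where a joint would pass 70% of its speed; a pose out of reach is approached as far as the arm can. A call with a gripper value outside its range is refused whole. The fingers move at their own pace and stop on an object; FORCE is the grip in N (left out, the last holds). Time passes only in rows, so rows that repeat a pose let the fingers close. It gives the time, the measured TCP pose, the force, the opening and the grip force at its end, in the units of the state.
- arm.read_state(): the state, without advancing time (a new reading comes with each control period).
- viewer.camera(name): name is "side" or "top"; returns the picture (400x640x3 uint8, red, green, blue); there is no depth.
- viewer.camera_info(name): a dict with "fx", "fy", "cx", "cy" (pixels), "T" (4x4, takes a point from camera to world coordinates). Camera axes: x right, y up, looking along -z (the intrinsics and any distortion apply to the point x, -y, -z); pixel columns grow to the right and rows downward; lengths in m; the calibration is good to about 2 mm. A picture is of the moment at which its call begins. camera_info takes no time and is no camera call.
- job.finish_job(): hands the job in; it is judged then, once.
The state is a dict: "time_s": time; "joint_positions": joint angles; "qd": joint speeds; "joint_efforts": joint torques, N m; "ee_pos": TCP position; "tool_rot": TCP orientation; "force": force on the tool from outside, world axes, zero at the start; "torque": the same for the moment, N m; "gripper_width": finger opening in m; "grasp_force": force on a finger pad.
Only numpy, scipy, OpenCV 4.12 (cv2) and the standard library are available. Lean on these libraries where they do the work, as an engineer would, in place of code of your own. Each camera call takes 0.05 s, during which the arm holds its last target. There are 200 camera calls.

TASK

The guide roller on the microscope's sliding stage has been left slack. Slide the white counting tray along the fence until it lies between fence and roller, turn the roller's eccentric knob until the tray only just slides freely, with about a millimetre of play, and then slide the tray on through until it meets the end stop. Keep the tray flat on the stage all the time and leave the tub, jar, dish and notebook where they are.

Things in the scene. Friction and masses are not known exactly. Their poses are not given: they have to be found in the camera images.
- stage: Microscope base with a flat black stage plate, fixed. Origin: on the desk under the plate; x away from the robot, y along the slide direction, to the end stop and column; z up. In this frame (mm): white base x -85..85, y -200..330; black plate's top z = 46. Column (25 thick, on a 60 foot) at x 20, y 285, 380 high; its head is swung out beyond it (y 315..480, z over 180).
- fence (a point): Point on the fence's guiding face, at plate level, opposite the roller (stage frame 52, 120, 46 mm; stage's axes). The fence is an aluminium rail along the far side of the channel: face at stage x = 52, y -190..200, 12 mm wide, top at z = 56.
- stop (a point): Point on the end stop's face at plate level, on the channel's centre line (stage frame 20, 190, 46 mm; stage's axes). The stop is an aluminium bar across the channel, x -14..52, top at z = 58.
- tray: White plastic counting tray, loose, 64 wide (its x), 150 long (its y), walls 16 high, about 180 g, on the black plate in the channel's open end, a little crooked. Origin: centre of its underside. Its +y end leads. At its -y end stands a finger tab: 40 wide, 8 thick, centred at y = -71, top z = 48. Baffles inside 12 high. On the fence its origin is at stage x = 20, at the stop at stage y = 115.
- tab_top (a point): Middle of the top edge of the tray's finger tab (tray frame 0, -71, 48 mm); same axes as the tray.
- knob_grip (a point): On the eccentric bolt's vertical axis (stage x -31, y 120 mm), 88 mm above the desk, inside the grey knob's bar grip: 12 thick, 57 long, z 70..102, on a 30 mm round skirt (z 64..70). Its x axis runs along the bar to the pointed end (29 mm from the axis, black index line on top), which shows the direction of the throw. The bar clears the tray's walls by 8 mm.
- roller_centre (a point): Centre of the steel guide roller (28 mm diameter, z 48 to 58 mm, free-running) under the knob, 8 mm off the bolt axis in the pointer's direction. Gap between fence and roller = 52 - 14 - (its stage x in mm).
- eccentric (a joint): Angle of the bolt, rad, anticlockwise from above; turns all round, stiff (0.15 N m friction), stays as left. 0 = pointer straight at the fence (stage +x), gap narrowest. Gap (mm) = 69 - 8 cos(angle): 61 at 0, 77 at pi, 65 at 1.05 and at 5.24. Starts slack, between 1.75 and 4.53.
- tub: Blue open plastic tub, 130 x 190 x 70 mm, on the desk; leave alone. Origin: centre of its underside.
- jar: Open glass jar, 90 mm across, 130 mm high, on the desk; leave alone. Origin: centre of its underside.
- dish: Shallow glass dish, 100 mm across, 16 mm high, on the desk; leave alone. Origin: centre of its underside.
- notebook: Grey notebook, 150 x 210 x 12 mm, on the desk; leave alone. Origin: centre of its underside.
Things that resemble listed ones, but are neither listed nor needed, are in the scene too. Of the things that look like the tray, the middle-sized one is meant.

How it is judged:
By the outcome, as a careful person would: the job done as asked, in the order asked, and still so for the second after the job is handed in, with the robot touching nothing.
It also fails if it takes over 70 s, if anything falls off the work surface, if the arm or the gripper's body presses on something with over 40 N, if the wrist force passes 120 N, or if a joint passes its speed limit or range.

## Working session

There is one attempt and no reset: what is moved stays moved. The work goes in short steps, Python scripts to look and compute and a shell command to move; the robot and the scene stay as the last step left them, time stands still between calls to the robot, and variables do not carry over. Pictures are saved under pics/ and viewed, at most 10 in all, crops included, and the job is handed in when it is done.

```bash
mkdir -p pics
python3 - <<'E'
from plant import arm, viewer
import cv2, json
for n in("side","top"):
    im=viewer.camera(n); cv2.imwrite(f"pics/{n}0.png",im[:,:,::-1])
    i=viewer.camera_info(n); print(n,i)
s=arm.read_state(); print(s)
E
```

```text
side {'fx': 469.6886803400121, 'fy': 469.6886803400121, 'cx': 314.7017139625575, 'cy': 193.95435618417616, 'T': array([[-0.99074393,  0.11005495, -0.07946305,  0.40289032],
       [-0.13436218, -0.71175363,  0.6894589 ,  0.98263995],
       [ 0.01932025,  0.69375405,  0.71995281,  1.10290392],
       [ 0.        ,  0.        ,  0.        ,  1.        ]])}
top {'fx': 496.5180480064227, 'fy': 496.5180480064227, 'cx': 320.0195478823861, 'cy': 196.33136383888956, 'T': array([[ 3.17002269e-03,  9.90064929e-01, -1.40575201e-01,
         3.09141700e-01],
       [-9.99916316e-01,  1.37512735e-03, -1.28635210e-02,
        -2.41009975e-02],
       [-1.25424122e-02,  1.40604215e-01,  9.89986436e-01,
         1.65536215e+00],
       [ 0.00000000e+00,  0.00000000e+00,  0.00000000e+00,
         1.00000000e+00]])}
{'time_s': 0.1, 'joint_positions': array([-1.38662586e+00,  2.59170939e-01,  2.08764824e-02,  1.33371020e+00,
       -1.60939597e-05,  1.41818106e+00]), 'qd': array([ 0.00114321, -0.0009088 ,  0.00155666,  0.00022561,  0.00077897,
        0.00060404]), 'joint_efforts': array([ 4.32729328e-03, -5.56697774e+01,  3.45069122e+01,  1.16979360e-02,
       -1.87554483e-04, -1.20217129e-05]), 'ee_pos': array([ 0.18168473, -0.51884837,  0.20882288]), 'tool_rot': array([-6.03961823e-04,  9.85855212e-01,  1.67598139e-01, -1.75778405e-05]), 'force': array([ 0.74078892,  0.51211899, -0.22520251]), 'torque': array([-0.04430222, -0.00711771,  0.00493655]), 'grasp_force': 0.0, 'gripper_width': 0.08565819574179677}
```

View pics/top0.png

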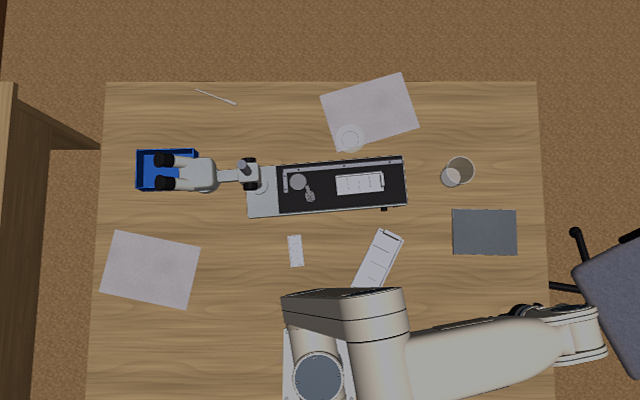

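View pics/side0.png

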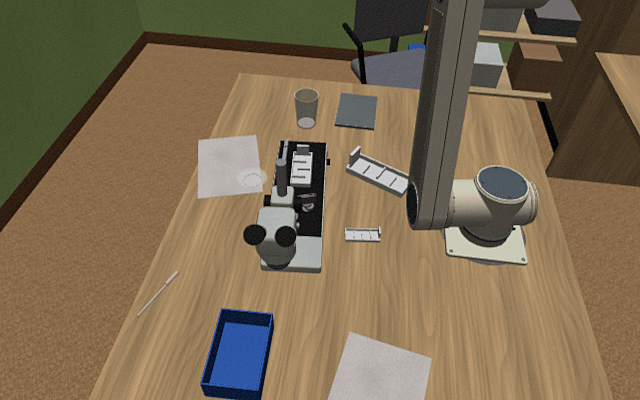

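The top view shows three tray-like things: the tray on the stage at about (360,183), a large one on the desk at (377,255) and a small one at (295,250). The middle-sized one is the tray on the stage. The knob is at about (310,192), the column at (245,175). I'll check with close crops.

Run:
```python
import cv2
t=cv2.imread("pics/top0.png"); s=cv2.imread("pics/side0.png")
cv2.imwrite("pics/tc.png",cv2.resize(t[145:225,240:420],None,fx=4.4,fy=4.4,interpolation=cv2.INTER_CUBIC))
cv2.imwrite("pics/sc.png",cv2.resize(s[130:275,240:345],None,fx=4,fy=4,interpolation=cv2.INTER_CUBIC))
```

```text
(no output)
```

View pics/tc.png

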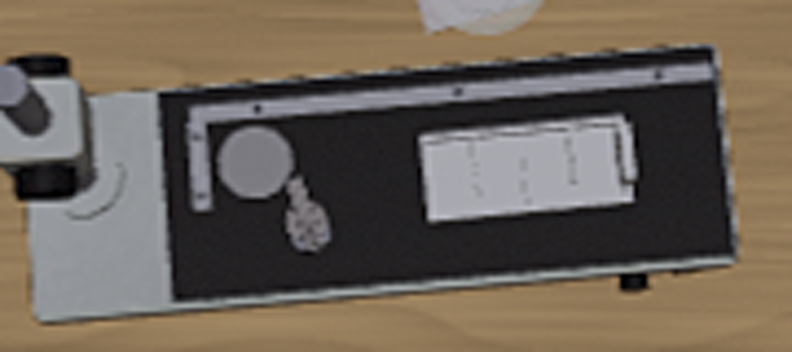

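View pics/sc.png

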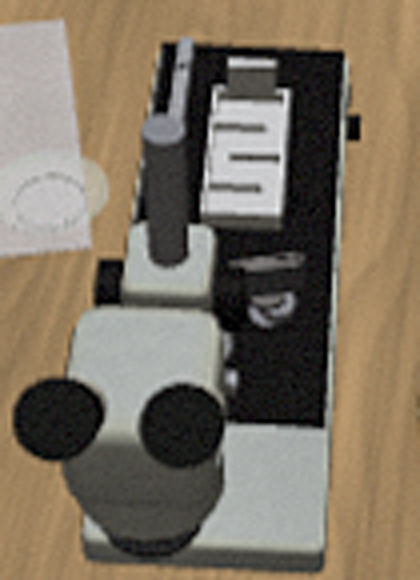

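The crops confirm the middle-sized tray on the stage at crop (525,168), tab to the right. The fence runs along the top with its inner corner at (211,122). The knob is at about (308,225). Next I'll fit the stage pose, triangulating where points show in both views, and overlay the model.

```bash
cat > h.py <<'E'
import numpy as np, cv2
from plant import arm, viewer
from scipy.optimize import least_squares
I={n:viewer.camera_info(n) for n in("side","top")}
def proj(n,P):
    i=I[n]; P=np.atleast_2d(P).astype(float); c=(P-i["T"][:3,3])@i["T"][:3,:3]
    return np.c_[i["fx"]*c[:,0]/-c[:,2]+i["cx"], -i["fy"]*c[:,1]/-c[:,2]+i["cy"]]
def ray(n,p):
    i=I[n]; d=i["T"][:3,:3]@[(p[0]-i["cx"])/i["fx"],-(p[1]-i["cy"])/i["fy"],-1]; return i["T"][:3,3],d
def tri(pt,ps):
    o1,d1=ray("top",pt);o2,d2=ray("side",ps)
    k=np.linalg.lstsq(np.c_[d1,-d2],o2-o1,rcond=None)[0]; a=o1+k[0]*d1;b=o2+k[1]*d2
    return (a+b)/2,np.linalg.norm(a-b)
def atz(n,p,z): o,d=ray(n,p); return o+d*(z-o[2])/d[2]
def stage(q,P):
    P=np.atleast_2d(P)/1000.; c,s=np.cos(q[2]),np.sin(q[2]); return np.c_[c*P[:,0]-s*P[:,1]+q[0], s*P[:,0]+c*P[:,1]+q[1], P[:,2]]
def unst(q,W):
    d=np.atleast_2d(W)[:,:3]-[q[0],q[1],0]; c,s=np.cos(q[2]),np.sin(q[2]); return 1000*np.c_[c*d[:,0]+s*d[:,1], -s*d[:,0]+c*d[:,1], d[:,2]]
TC=lambda u,v:((u+.5)/4.4-.5+240,(v+.5)/4.4-.5+145)
SC=lambda u,v:((u+.5)/4-.5+240,(v+.5)/4-.5+130)
E
python3 - <<'E'
from h import *
# near-right plate corner, far-right plate corner seen in both
for a,b,nm in[((713,48),(162,44),"far right plate"),((732,260),(346,50),"near right plate"),((424,137),(203,220),"tray +y far top?"),((430,220),(280,228),"tray +y near"),((634,183),(230,60),"tab?")]:
    print(nm,tri(TC(*a),SC(*b)))
obs=[((52,190,57),TC(211,123)),((-14,190,58),TC(213,211)),((52,-190,56),TC(712,82)),((64,-190,56),TC(712,64)),((64,200,56),TC(190,107)),((-85,330,40),TC(40,322))]
f=lambda q:np.concatenate([proj("top",stage(q,p))[0]-o for p,o in obs])
r=least_squares(f,[.45,0,0]);q=r.x;print(q,r.fun.reshape(-1,2).round(1))
np.save("q.npy",q)
for a in[(424,137),(430,220),(635,202),(619,115)]: print(unst(q,atz("top",TC(*a),.062)).round(0))
for n in("top","side"):
    im=cv2.imread(f"pics/{n}0.png"); k=4 if n=="side" else 4.4
    x0,y0,x1,y1=(240,130,345,275) if n=="side" else (240,145,420,225)
    c=cv2.resize(im[y0:y1,x0:x1],None,fx=k,fy=k,interpolation=cv2.INTER_CUBIC)
    def pl(P,col,cl=False):
        p=((proj(n,stage(q,P))-[x0,y0]+.5)*k-.5).round().astype(int); cv2.polylines(c,[p],cl,col,1)
    pl([(52,-190,56),(52,190,57),(-14,190,58)],(0,255,0)); pl([(-85,-200,46),(85,-200,46),(85,330,46),(-85,330,46)],(255,0,0),True)
    t=np.linspace(0,6.3,30); pl([(-31+15*np.cos(a),120+15*np.sin(a),70) for a in t],(0,0,255))
    for z,col in((70,(0,255,255)),(102,(255,0,255))):pl([(-31,120,z),(-31,120,z+1)],col)
    pl([(-31+29*np.cos(a),120+29*np.sin(a),102) for a in t],(255,0,255))
    cv2.imwrite(f"pics/ov_{n}.png",c)
a=cv2.imread("pics/ov_top.png")[20:330,150:450];b=cv2.imread("pics/ov_side.png")[150:460,100:400]
cv2.imwrite("pics/ov.png",cv2.resize(np.hstack([a,b]),None,fx=1.3,fy=1.3))
E
```

```text
far right plate (array([ 0.6752964 , -0.27336408,  0.04145076]), np.float64(6.791469041742062e-05))
near right plate (array([ 0.51363376, -0.28325302,  0.04764645]), np.float64(0.00012997620571943448))
tray +y far top? (array([ 0.60323728, -0.05544275,  0.04952106]), np.float64(0.004500556643906834))
tray +y near (array([ 0.54168961, -0.05986737,  0.04544278]), np.float64(0.003597396652626985))
tab? (array([ 0.58454726, -0.20702074,  0.08527521]), np.float64(0.038437298429477615))
[ 0.57944261 -0.0877065   0.08694094] [[-0.9 -0. ]
 [ 0.2 -0.2]
 [ 0.8 -0.5]
 [ 0.4  0. ]
 [ 0.6  0.3]
 [-1.1  0.3]]
[[27. 30. 62.]]
[[-36.  31.  62.]]
[[ -35. -120.   62.]]
[[  31. -115.   62.]]
```

View pics/ov.png

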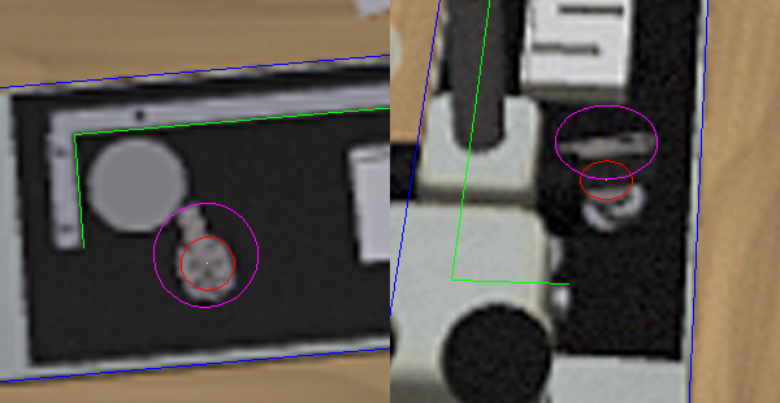

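The overlay fits, so the stage is at (0.579, -0.088), turned 0.087 rad. The bar's tail points up-left toward the fence, at about (190,208) in the left half. The roller is offset to the near side, so the angle is about 3.4. Next is one enlarged crop of the tab and knob in both views.

Run:
```python
import cv2,numpy as np
t=cv2.imread("pics/top0.png"); s=cv2.imread("pics/side0.png")
R=lambda im,x,y:cv2.resize(im[y:y+27,x:x+36],None,fx=11,fy=11,interpolation=cv2.INTER_CUBIC)
cv2.imwrite("pics/z.png",np.vstack([np.hstack([R(t,358,165),R(s,286,137)]),np.hstack([R(t,294,182),R(s,292,187)])]))
```

```text
(no output)
```

View pics/z.png

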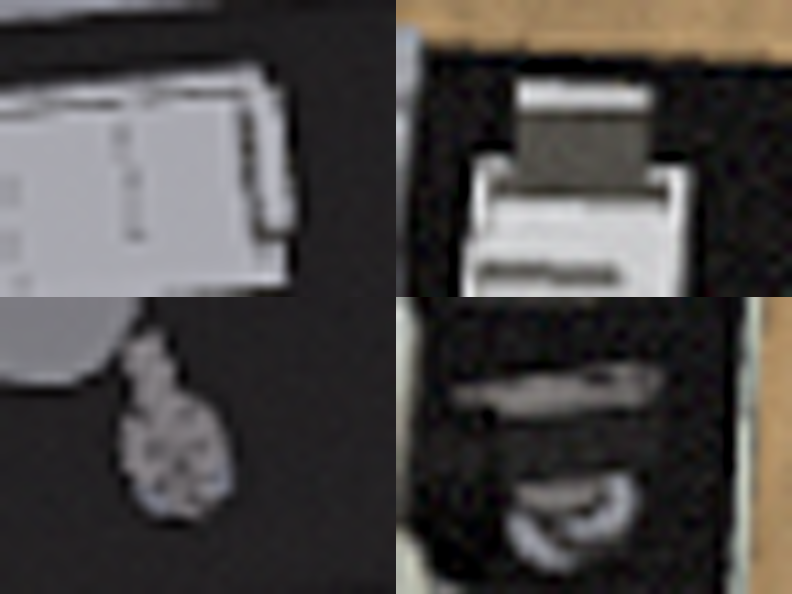

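Here is what the zoomed crop shows:
- **Tab:** its top is at about (274,163) in the top-view cell and (585,94) in the side-view cell.
- **Bar, side view:** it runs from (455,390) to (662,378), with the index mark at (600,380), so the pointer is on the robot side.
- **Bar, top view:** it runs from (145,335) to about (200,515).

Run:
```python
from h import *
q=np.load("q.npy")
Z=lambda u,v,x,y:((u+.5)/11-.5+x,(v+.5)/11-.5+y)
w,e=tri(Z(274,163,358,165),Z(585-396,94,286,137)); print("tab",w,e,unst(q,w))
for nm,a,b in(("tail",(147,337),(457,390)),("tip",(200,513),(662,378))):
    w,e=tri(Z(a[0],a[1]-297,294,182),Z(b[0]-396,b[1]-297,292,187)); print(nm,w,e,unst(q,w))
S=[unst(q,atz("side",Z(u-396,v-297,292,187),.1))[0] for u,v in((457,388),(662,378))]; d=S[1]-S[0]; print(S,np.arctan2(d[1],d[0])%6.283)
S=[unst(q,atz("top",Z(u,v-297,294,182),.1))[0] for u,v in((147,335),(200,513))]; d=S[1]-S[0]; print(S,np.arctan2(d[1],d[0])%6.283)
print("knob",stage(q,(-31,120,88)))
for u,v in((517,80),(655,84),(517,107),(655,113)):print(unst(q,atz("side",Z(u-396,v,286,137),.094)).round(1))
# tray wall edge yaw from top
```

```text
tab [ 0.5850738  -0.20283716  0.09198551] 0.0020196118880701015 [[  -4.38704189 -115.18477228   91.98550945]]
tail [0.56450732 0.03771267 0.10357362] 0.0011909736492059675 [[ -3.98854605 126.24232324 103.57361892]]
tip [0.51241187 0.02227833 0.10104295] 0.003825950117230879 [[-57.22741707 115.3897974  101.04294553]]
[array([ -4.24606818, 122.2291573 , 100.        ]), array([-59.09339164, 114.83606207, 100.        ])] 3.2753938475677113
[array([ -2.20438016, 126.23533106, 100.        ]), array([-55.16930802, 115.20164871, 100.        ])] 3.346790474030361
knob [[0.53813992 0.02914848 0.088     ]]
[[  15.4 -117.6   94. ]]
[[ -26.3 -118.7   94. ]]
[[  14.4 -105.1   94. ]]
[[ -27.1 -105.2   94. ]]
```

Checks hold: tab height measured 92 mm (94 expected), bar about 102 mm (102 expected), bar centre at stage (-31,121) against (-31,120), and knob angle about 3.31 (in range). Tab is at stage (-5,-113.5). I'm adding a small calculator for offsets.

```bash
cat > d.py <<'E'
import sys; from h import *; from scipy.spatial.transform import Rotation as R
q=np.load("q.npy"); s=arm.read_state(); w=s["tool_rot"]; r=R.from_quat([w[1],w[2],w[3],w[0]])
x=r.apply([1,0,0]); yaw=np.arctan2(x[1],x[0])-q[2]
print("t",round(s["time_s"],2),"stage",unst(q,s["ee_pos"])[0].round(1),"yaw",round(yaw,3),"j",s["joint_positions"].round(2),"zax",r.apply([0,0,1]).round(3))
print("F stage",R.from_euler("z",-q[2]).apply(s["force"]).round(1),"T",s["torque"].round(2),"w",round(s["gripper_width"]*1000,1),"g",round(s["grasp_force"],1))
if len(sys.argv)>4:
    a=[float(v) for v in sys.argv[1:5]]
    print("offset",(r.inv().apply(stage(q,a[:3])[0]-s["ee_pos"])*1000).round(1),"rot", (r.inv()*R.from_euler("z",a[3]+q[2])*R.from_euler("x",np.pi)).as_rotvec().round(3))
E
python3 d.py -5 -113.5 150 0
```

```text
t 0.1 stage [-433.7 -395.   208.8] yaw 0.25 j [-1.39  0.26  0.02  1.33 -0.    1.42] zax [-0.     0.001 -1.   ]
F stage [ 0.8  0.4 -0.2] T [-0.04 -0.01  0.  ] w 85.7 g 0.0
offset [ 485.  -166.7   59.1] rot [-0.001 -0.     0.25 ]
```

```bash
python3 -m inch '[{"rotation":[0,0,0.06],"offset":[60,-21,0],"hand":0},{"rotation":[0,0,0.12],"offset":[120,-42,0],"hand":0},{"rotation":[0,0,0.18],"offset":[180,-62,0],"hand":0},{"rotation":[0,0,0.25],"offset":[240,-83,0],"hand":0},{"rotation":[0,0,0.25],"offset":[300,-104,10],"hand":0},{"rotation":[0,0,0.25],"offset":[360,-125,20],"hand":0},{"rotation":[0,0,0.25],"offset":[420,-146,40],"hand":0},{"rotation":[0,0,0.25],"offset":[485,-167,59],"hand":0}]' 20; python3 d.py -5 -113.5 66 0
```

```text
time_s: 1.1
ee_pos: [0.5703, -0.2114, 0.1551]
tool_rot: [0.0, 0.999, 0.043, -0.0]
force: [0.7, -1.9, -0.1]
gripper_width: 0.0853
grasp_force: 0.0
t 1.1 stage [ -19.9 -122.4  155.1] yaw -0.0 j [-0.49  0.38  0.06  1.25 -0.    2.56] zax [-0. -0. -1.]
F stage [ 0.5 -2.  -0.1] T [-0.05 -0.03  0.03] w 85.3 g 0.0
offset [14.9 -8.9 89.1] rot [ 0.  0. -0.]
```

```bash
python3 -m inch '[{"rotation":[0,0,0],"offset":[0,0,0],"hand":0},{"rotation":[0,0,0],"offset":[0,0,0],"hand":0}]'>/dev/null; python3 d.py -5 -113.5 66 0
```

```text
t 1.35 stage [ -21.5 -123.6  155.4] yaw 0.001 j [-0.5   0.38  0.06  1.25 -0.    2.56] zax [-0.001  0.    -1.   ]
F stage [ 0.2  0.2 -0.5] T [-0.03  0.03 -0.01] w 85.4 g 0.0
offset [ 16.6 -10.   89.3] rot [-0.     0.001  0.001]
```

```bash
python3 -m inch '[{"rotation":[0,0,0],"offset":[16.6,-10,20],"hand":0},{"rotation":[0,0,0],"offset":[16.6,-10,55],"hand":0},{"rotation":[0,0,0],"offset":[16.6,-10,80],"hand":0},{"rotation":[0,0,0],"offset":[16.6,-10,88],"hand":0},{"rotation":[0,0,0],"offset":[16.6,-10,88],"hand":0}]'; python3 d.py 20 -113.5 66 0
python3 - <<'E'
from h import *
t=viewer.camera("top")[:,:,::-1]; s=viewer.camera("side")[:,:,::-1]
cv2.imwrite("pics/g1.png",np.hstack([cv2.resize(a,None,fx=6,fy=6,interpolation=cv2.INTER_CUBIC) for a in(t[155:215,330:396],s[120:180,272:338])]))
E
```

```text
time_s: 1.98
ee_pos: [0.5845, -0.2018, 0.0676]
tool_rot: [-0.0, 0.999, 0.043, -0.0]
force: [-0.3, -0.0, 0.0]
gripper_width: 0.0852
grasp_force: 0.0
t 1.98 stage [  -4.9 -114.1   67.6] yaw -0.001 j [-0.47  0.44 -0.07  1.06  0.    2.59] zax [-0.  0. -1.]
F stage [-0.3 -0.   0. ] T [0.02 0.04 0.03] w 85.2 g 0.0
offset [24.9 -0.7  1.6] rot [-0.     0.    -0.001]
```

View pics/g1.png

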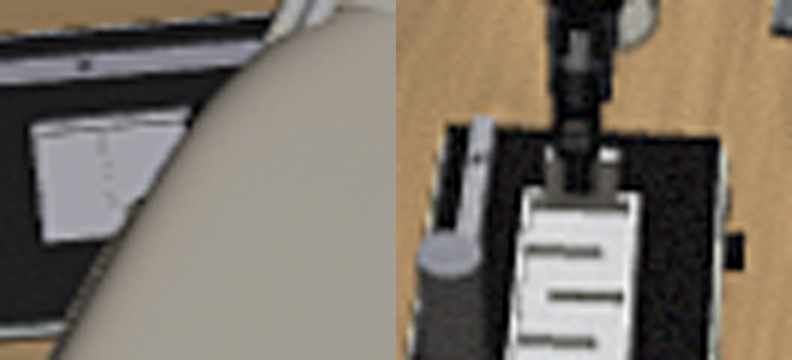

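The side view shows the front finger centred on the tab at about (580,170) in the crop. The arm hides the tab in the top view. Now close.

```bash
python3 -m inch '[{"rotation":[0,0,0],"offset":[0,0,0],"hand":1},{"rotation":[0,0,0],"offset":[0,0,0],"hand":1},{"rotation":[0,0,0],"offset":[0,0,0],"hand":1},{"rotation":[0,0,0],"offset":[0,0,0],"hand":1},{"rotation":[0,0,0],"offset":[0,0,0],"hand":1},{"rotation":[0,0,0],"offset":[0,0,0],"hand":1},{"rotation":[0,0,0],"offset":[0,0,0],"hand":1}]' 20; python3 d.py 20 -113.5 67.6 0
```

```text
time_s: 2.95
ee_pos: [0.5846, -0.2015, 0.0679]
tool_rot: [0.0, 0.999, 0.043, 0.0]
force: [-0.3, 0.3, 3.1]
gripper_width: 0.0071
grasp_force: 21.3
t 2.95 stage [  -4.7 -113.8   67.9] yaw -0.0 j [-0.47  0.44 -0.07  1.06  0.    2.59] zax [ 0. -0. -1.]
F stage [-0.3  0.4  3.1] T [0.12 0.21 0.06] w 7.1 g 21.3
offset [24.7 -0.3  0.3] rot [ 0. -0. -0.]
```

```bash
python3 -m inch '[{"rotation":[0,0,0],"offset":[4,0,0],"hand":1},{"rotation":[0,0,0],"offset":[8,0,0],"hand":1},{"rotation":[0,0,0],"offset":[12,0,0],"hand":1},{"rotation":[0,0,0],"offset":[16,0,0],"hand":1},{"rotation":[0,0,0],"offset":[20,0,0],"hand":1},{"rotation":[0,0,0],"offset":[22,0,0],"hand":1},{"rotation":[0,0,0],"offset":[22,0,0],"hand":1}]'; python3 d.py 20 -113.5 67.6 0
```

```text
time_s: 3.82
ee_pos: [0.607, -0.1996, 0.0679]
tool_rot: [0.0, 0.999, 0.043, 0.0]
force: [-2.9, 0.9, 4.6]
gripper_width: 0.0073
grasp_force: 21.5
t 3.83 stage [  17.8 -113.9   67.9] yaw 0.0 j [-0.45  0.48 -0.01  1.08  0.    2.61] zax [ 0. -0. -1.]
F stage [-2.8  1.2  4.6] T [0.05 0.43 0.07] w 7.3 g 21.5
offset [ 2.2 -0.4  0.3] rot [ 0. -0.  0.]
```

```bash
for i in 1 2; do python3 -m inch '[{"rotation":[0,0,0],"offset":[1,0,0],"hand":1},{"rotation":[0,0,0],"offset":[1,0,0],"hand":1}]'|grep force; python3 d.py; done
```

```text
force: [-3.0, 0.5, 4.6]
grasp_force: 21.6
t 4.08 stage [  18.5 -113.9   67.9] yaw -0.0 j [-0.45  0.48 -0.01  1.08 -0.    2.61] zax [ 0. -0. -1.]
F stage [-2.9  0.8  4.6] T [-0.01  0.62  0.08] w 7.0 g 21.6
force: [-6.0, -0.1, 6.9]
grasp_force: 21.7
t 4.33 stage [  18.8 -113.9   67.9] yaw -0.0 j [-0.45  0.48 -0.01  1.09 -0.    2.61] zax [-0.001 -0.    -1.   ]
F stage [-6.   0.4  6.9] T [-0.06  1.26  0.09] w 7.0 g 21.7
```

```bash
python3 -m inch '[{"rotation":[0,0,0],"offset":[-0.6,0,0],"hand":1},{"rotation":[0,0,0],"offset":[-0.6,-7,0],"hand":1},{"rotation":[0,0,0],"offset":[-0.6,-15,0],"hand":1},{"rotation":[0,0,0],"offset":[-0.6,-24,0],"hand":1},{"rotation":[0,0,0],"offset":[-0.6,-33,0],"hand":1},{"rotation":[0,0,0],"offset":[-0.6,-42,0],"hand":1},{"rotation":[0,0,0],"offset":[-0.6,-50,0],"hand":1},{"rotation":[0,0,0],"offset":[-0.6,-50,0],"hand":1}]'|grep force; python3 d.py
```

```text
force: [-4.3, -0.6, 5.6]
grasp_force: 21.6
t 5.33 stage [ 18.7 -63.6  67.9] yaw 0.0 j [-0.38  0.45 -0.06  1.06 -0.    2.68] zax [-0. -0. -1.]
F stage [-4.4 -0.2  5.6] T [-0.07  0.72 -0.02] w 7.0 g 21.6
```

```bash
python3 -m inch '[{"rotation":[0,0,0],"offset":[0,-8,0],"hand":1},{"rotation":[0,0,0],"offset":[0,-19,0],"hand":1},{"rotation":[0,0,0],"offset":[0,-30,0],"hand":1},{"rotation":[0,0,0],"offset":[0,-41,0],"hand":1},{"rotation":[0,0,0],"offset":[0,-52,0],"hand":1},{"rotation":[0,0,0],"offset":[0,-63,0],"hand":1},{"rotation":[0,0,0],"offset":[0,-72,0],"hand":1},{"rotation":[0,0,0],"offset":[0,-72,0],"hand":1}]'|grep force; python3 d.py
```

```text
force: [-3.4, 0.4, 6.1]
grasp_force: 21.6
t 6.33 stage [18.8  8.5 67.9] yaw 0.0 j [-0.27  0.42 -0.11  1.04  0.    2.79] zax [ 0.  0. -1.]
F stage [-3.3  0.7  6.1] T [ 0.07  0.71 -0.02] w 7.1 g 21.6
```

```bash
python3 -m inch '[{"rotation":[0,0,0],"offset":[0,0,0],"hand":0},{"rotation":[0,0,0],"offset":[0,0,0],"hand":0},{"rotation":[0,0,0],"offset":[0,0,0],"hand":0},{"rotation":[0,0,0],"offset":[0,0,0],"hand":0},{"rotation":[0,0,0],"offset":[0,0,-20],"hand":0},{"rotation":[0,0,0],"offset":[0,0,-60],"hand":0},{"rotation":[0,0,0],"offset":[0,0,-90],"hand":0},{"rotation":[0,0,0],"offset":[0,0,-90],"hand":0}]'|grep -E "width"; python3 d.py -31 120 150 0.17
```

```text
gripper_width: 0.0855
t 7.33 stage [ 19.9   7.8 160.2] yaw -0.0 j [-0.27  0.36  0.05  1.25  0.    2.79] zax [ 0.004 -0.001 -1.   ]
F stage [ 0.1  0.1 -0.6] T [ 0.    0.   -0.01] w 85.5 g 0.0
offset [ -50.9 -112.2    9.8] rot [ 0.002 -0.004 -0.17 ]
```

```bash
python3 -m inch '[{"rotation":[0,0,-0.05],"offset":[-13,-28,0],"hand":0},{"rotation":[0,0,-0.11],"offset":[-26,-60,0],"hand":0},{"rotation":[0,0,-0.17],"offset":[-40,-90,0],"hand":0},{"rotation":[0,0,-0.17],"offset":[-51,-112,0],"hand":0},{"rotation":[0,0,-0.17],"offset":[-51,-112,0],"hand":0},{"rotation":[0,0,-0.17],"offset":[-51,-112,0],"hand":0}]'|grep -E "width"; python3 d.py -31 120 74 0.17
python3 - <<'E'
from h import *
t=viewer.camera("top")[:,:,::-1]; s=viewer.camera("side")[:,:,::-1]
cv2.imwrite("pics/g2.png",np.hstack([cv2.resize(a,None,fx=5,fy=5,interpolation=cv2.INTER_CUBIC) for a in(t[140:225,270:345],s[140:225,270:345])]))
E
```

```text
gripper_width: 0.0856
t 8.07 stage [-31.9 119.8 157.6] yaw 0.169 j [-0.1   0.26 -0.11  1.2  -0.    2.78] zax [ 0. -0. -1.]
F stage [ 0.2  0.7 -0.1] T [-0.02 -0.04  0.02] w 85.6 g 0.0
offset [ 1.  -0.  83.6] rot [ 0.    -0.    -0.001]
```

View pics/g2.png

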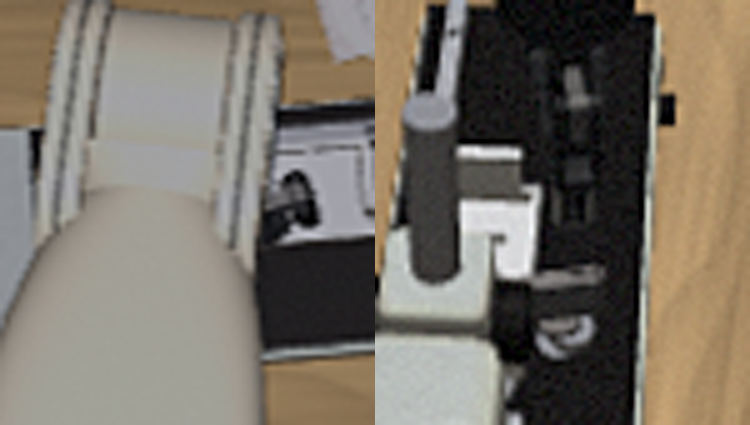

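The crop shows the tray beside the fence, reaching past the bar, with the hand above the bar at about (570,275). Descending and gripping.

```bash
python3 -m inch '[{"rotation":[0,0,0],"offset":[1,0,25],"hand":0},{"rotation":[0,0,0],"offset":[1,0,55],"hand":0},{"rotation":[0,0,0],"offset":[1,0,75],"hand":0},{"rotation":[0,0,0],"offset":[1,0,83],"hand":0},{"rotation":[0,0,0],"offset":[1,0,83],"hand":0},{"rotation":[0,0,0],"offset":[1,0,83],"hand":0.7}]' 50|grep force; python3 -m inch '[{"rotation":[0,0,0],"offset":[0,0,0],"hand":1},{"rotation":[0,0,0],"offset":[0,0,0],"hand":1},{"rotation":[0,0,0],"offset":[0,0,0],"hand":1},{"rotation":[0,0,0],"offset":[0,0,0],"hand":1},{"rotation":[0,0,0],"offset":[0,0,0],"hand":1},{"rotation":[0,0,0],"offset":[0,0,0],"hand":1},{"rotation":[0,0,0],"offset":[0,0,0],"hand":1},{"rotation":[0,0,0],"offset":[0,0,0],"hand":1}]'; python3 d.py -31 120 74 .17
```

```text
force: [-0.2, -0.7, -0.2]
grasp_force: 0.0
time_s: 9.93
ee_pos: [0.5376, 0.031, 0.0753]
tool_rot: [-0.001, 0.992, 0.129, 0.0]
force: [-2.2, 7.5, 4.7]
gripper_width: 0.01
grasp_force: 48.4
t 9.93 stage [-31.4 121.9  75.3] yaw 0.171 j [-0.1   0.31 -0.26  1.    0.    2.78] zax [ 0.     0.003 -1.   ]
F stage [-1.5  7.6  4.7] T [1.52 0.48 0.12] w 10.0 g 48.4
offset [0.1 1.9 1.3] rot [-0.003 -0.001  0.001]
```

```bash
python3 -m inch '[{"rotation":[0,0,0],"offset":[0.2,-1.9,0],"hand":1},{"rotation":[0,0,0],"offset":[0.2,-1.9,0],"hand":1},{"rotation":[0,0,0],"offset":[0.2,-1.9,0],"hand":1}]' 60|grep force; python3 d.py
```

```text
force: [-1.9, -1.1, 6.7]
grasp_force: 61.0
t 10.3 stage [-31.4 122.   75.3] yaw 0.17 j [-0.1   0.31 -0.26  1.   -0.    2.79] zax [ 0.    -0.001 -1.   ]
F stage [-2.  -0.9  6.7] T [-0.27  0.51  0.11] w 9.1 g 61.0
```

```bash
python3 -m inch '[{"rotation":[0,0,-0.15],"offset":[0,0,0],"hand":1},{"rotation":[0,0,-0.3],"offset":[0,0,0],"hand":1},{"rotation":[0,0,-0.45],"offset":[0,0,0],"hand":1},{"rotation":[0,0,-0.6],"offset":[0,0,0],"hand":1},{"rotation":[0,0,-0.75],"offset":[0,0,0],"hand":1},{"rotation":[0,0,-0.9],"offset":[0,0,0],"hand":1},{"rotation":[0,0,-0.9],"offset":[0,0,0],"hand":1}]'|grep force; python3 d.py
```

```text
force: [0.0, -5.2, 4.8]
grasp_force: 60.9
t 11.18 stage [-30.8 121.2  75.3] yaw 1.069 j [-0.1   0.31 -0.26  1.   -0.    1.89] zax [ 0.002 -0.002 -1.   ]
F stage [-0.4 -5.2  4.8] T [-1.17 -0.09  0.07] w 9.3 g 60.9
```

```bash
python3 -m inch '[{"rotation":[0,0,-0.15],"offset":[-0.8,0.4,0],"hand":1},{"rotation":[0,0,-0.3],"offset":[-0.8,0.4,0],"hand":1},{"rotation":[0,0,-0.45],"offset":[-0.8,0.4,0],"hand":1},{"rotation":[0,0,-0.6],"offset":[-0.8,0.4,0],"hand":1},{"rotation":[0,0,-0.75],"offset":[-0.8,0.4,0],"hand":1},{"rotation":[0,0,-0.9],"offset":[-0.8,0.4,0],"hand":1},{"rotation":[0,0,-0.9],"offset":[-0.8,0.4,0],"hand":1}]'|grep force; python3 d.py; python3 -m inch '[{"rotation":[0,0,-0.07],"offset":[0,0,0],"hand":1},{"rotation":[0,0,-0.13],"offset":[0,0,0],"hand":1},{"rotation":[0,0,-0.13],"offset":[0,0,0],"hand":1}]'|grep force; python3 d.py
```

```text
force: [4.6, -0.3, 1.2]
grasp_force: 60.5
t 12.05 stage [-29.7 121.1  75.3] yaw 1.969 j [-0.1   0.31 -0.25  1.    0.    0.99] zax [ 0.003  0.    -1.   ]
F stage [ 4.5 -0.7  1.2] T [-0.15 -1.06  0.03] w 9.7 g 60.5
force: [6.3, -0.4, 1.3]
grasp_force: 60.4
t 12.43 stage [-29.6 121.2  75.3] yaw 2.098 j [-0.1   0.31 -0.25  1.    0.    0.86] zax [ 0.004  0.    -1.   ]
F stage [ 6.2 -0.9  1.3] T [-0.07 -1.17 -0.04] w 9.0 g 60.4
```

```bash
python3 -m inch '[{"rotation":[0,0,0],"offset":[-0.5,0.8,0],"hand":1},{"rotation":[0,0,0],"offset":[-0.5,0.8,0],"hand":1},{"rotation":[0,0,0],"offset":[-0.5,0.8,0],"hand":0},{"rotation":[0,0,0],"offset":[-0.5,0.8,0],"hand":0},{"rotation":[0,0,0],"offset":[-0.5,0.8,0],"hand":0},{"rotation":[0,0,0],"offset":[-0.5,0.8,-30],"hand":0},{"rotation":[0,0,0],"offset":[-0.5,0.8,-75],"hand":0},{"rotation":[0,0,0],"offset":[-0.5,0.8,-85],"hand":0}]'|grep force; python3 d.py 20.3 8.5 160 0
```

```text
force: [0.2, -0.1, 1.2]
grasp_force: 0.0
t 13.43 stage [-29.5 121.2 162.4] yaw 2.1 j [-0.1   0.26 -0.1   1.21  0.    0.86] zax [ 0.004 -0.    -1.   ]
F stage [ 0.2 -0.2  1.2] T [-0.01  0.   -0.02] w 85.5 g 0.0
offset [-122.4  -13.9    2.6] rot [ 4.0e-03 -2.0e-03  2.1e+00]
```

```bash
python3 -m inch '[{"rotation":[0,0,0.18],"offset":[-20,-3,0],"hand":0},{"rotation":[0,0,0.36],"offset":[-40,-5,0],"hand":0},{"rotation":[0,0,0.54],"offset":[-60,-7,0],"hand":0},{"rotation":[0,0,0.72],"offset":[-80,-9,0],"hand":0},{"rotation":[0,0,0.9],"offset":[-100,-11,0],"hand":0},{"rotation":[0,0,1.08],"offset":[-122,-14,0],"hand":0},{"rotation":[0,0,1.26],"offset":[-122,-14,0],"hand":0},{"rotation":[0,0,1.4],"offset":[-122,-14,0],"hand":0}]'|grep time; python3 d.py 20.3 8.5 160 0;  python3 - <<'E'
from h import *
t=viewer.camera("top")[:,:,::-1]; s=viewer.camera("side")[:,:,::-1]
cv2.imwrite("pics/g3.png",np.hstack([cv2.resize(a,None,fx=8,fy=8,interpolation=cv2.INTER_CUBIC) for a in(t[155:215,280:330],s[160:220,280:330])]))
E
```

```text
time_s: 14.42
t 14.43 stage [ 18.6   8.7 158.5] yaw 0.694 j [-0.27  0.37  0.05  1.26 -0.    2.09] zax [-0.002  0.    -1.   ]
F stage [-0.9  0.7  0.6] T [ 0.03 -0.01  0.  ] w 85.6 g 0.0
offset [ 1.2  1.3 -1.5] rot [-0.001  0.002  0.694]
```

View pics/g3.png

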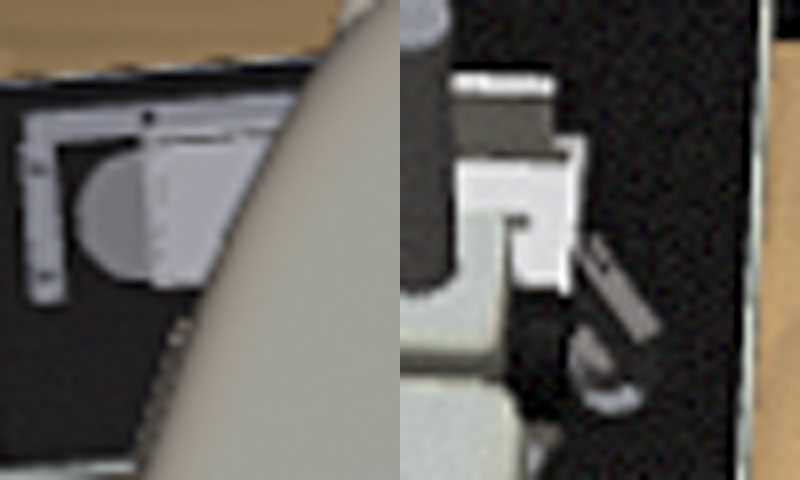

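The side crop shows the bar running from (588,240) to (650,332), index mark at the tray side near (602,268). I'll check its angle.

```bash
python3 - <<'E'
from h import *
q=np.load("q.npy")
P=lambda u,v:(280+(u-400+.5)/8-.5,160+(v+.5)/8-.5)
S=[unst(q,atz("side",P(*p),.1))[0] for p in((588,240),(650,332))]
d=S[0]-S[1];print(S,np.linalg.norm(d),np.arctan2(d[1],d[0])%6.283)
# tray near side edge and tray's leading corner
print(unst(q,atz("side",P(570,292),.062)))
E
python3 -m inch '[{"rotation":[0,0,0.18],"offset":[1.2,1.3,0],"hand":0},{"rotation":[0,0,0.36],"offset":[1.2,1.3,0],"hand":0},{"rotation":[0,0,0.54],"offset":[1.2,1.3,0],"hand":0},{"rotation":[0,0,0.694],"offset":[1.2,1.3,0],"hand":0},{"rotation":[0,0,0.694],"offset":[1.2,1.3,0],"hand":0}]'|grep time; python3 d.py 19.5 8.5 68 0
```

```text
[array([-20.44729383,  99.31730469, 100.        ]), array([-46.10045669, 144.79583625, 100.        ])] 52.21476416934385 5.225786434927364
[[-13.01889401  90.3891236   62.        ]]
time_s: 15.15
t 15.15 stage [ 20.5   8.9 159.3] yaw 0.01 j [-0.27  0.37  0.05  1.26  0.    2.78] zax [-0.001  0.    -1.   ]
F stage [-0.7  0.2 -0.3] T [-0.02 -0.03 -0.01] w 85.2 g 0.0
offset [-1.   0.4 91.3] rot [-0.     0.001  0.01 ]
```

```bash
python3 -m inch '[{"rotation":[0,0,0.01],"offset":[-1.5,0.4,30],"hand":0},{"rotation":[0,0,0.01],"offset":[-1.5,0.4,65],"hand":0},{"rotation":[0,0,0.01],"offset":[-1.5,0.4,86],"hand":0},{"rotation":[0,0,0.01],"offset":[-1.5,0.4,91],"hand":0},{"rotation":[0,0,0.01],"offset":[-1.5,0.4,91],"hand":0},{"rotation":[0,0,0.01],"offset":[-1.5,0.4,91],"hand":1},{"rotation":[0,0,0.01],"offset":[-1.5,0.4,91],"hand":1},{"rotation":[0,0,0.01],"offset":[-1.5,0.4,91],"hand":1}]' 20|grep force;python3 -m inch '[{"rotation":[0,0,0],"offset":[0,0,0],"hand":1},{"rotation":[0,0,0],"offset":[0,0,0],"hand":1},{"rotation":[0,0,0],"offset":[0,0,0],"hand":1},{"rotation":[0,0,0],"offset":[0,0,0],"hand":1},{"rotation":[0,0,0],"offset":[0,0,0],"hand":1}]'|grep force; python3 d.py
```

```text
force: [0.5, 0.4, -0.7]
grasp_force: 0.0
force: [-1.2, 0.0, 3.4]
grasp_force: 21.2
t 16.77 stage [19.3  8.3 69. ] yaw -0.004 j [-0.27  0.42 -0.11  1.05  0.    2.79] zax [ 0.  0. -1.]
F stage [-1.2  0.1  3.4] T [0.15 0.27 0.02] w 6.5 g 21.2
```

Now I'll test the play: nudge away from the fence in 0.5 mm steps, watching force against position.

```bash
for i in 1 2 3 4 5; do python3 -m inch '[{"rotation":[0,0,0],"offset":[-0.5,0,0],"hand":1},{"rotation":[0,0,0],"offset":[-0.5,0,0],"hand":1}]'>/dev/null; python3 d.py|sed 's/ j .*//'; done
```

```text
t 17.02 stage [19.2  8.3 69. ] yaw -0.004
F stage [2.4 1.3 3.9] T [ 0.35 -0.36 -0.  ] w 6.8 g 21.2
t 17.27 stage [18.6  8.1 69. ] yaw -0.004
F stage [ 2.2 -0.1  4.4] T [ 0.2  -0.66  0.01] w 6.9 g 21.2
t 17.52 stage [18.   8.1 69. ] yaw -0.004
F stage [ 3.9 -1.   5.1] T [ 0.04 -0.69 -0.02] w 7.1 g 21.3
t 17.77 stage [17.5  8.1 69. ] yaw -0.004
F stage [ 2.9 -0.6  5.3] T [-0.09 -0.82 -0.08] w 7.0 g 21.3
t 18.02 stage [16.9  8.1 69. ] yaw -0.004
F stage [ 4.  -0.8  4.9] T [-0.07 -0.81 -0.1 ] w 7.3 g 21.4
```

```bash
python3 -m inch '[{"rotation":[0,0,0],"offset":[1,0,0],"hand":1},{"rotation":[0,0,0],"offset":[1.9,0,0],"hand":1},{"rotation":[0,0,0],"offset":[1.9,0,0],"hand":1}]'>/dev/null; python3 d.py; python3 -m inch '[{"rotation":[0,0,0],"offset":[0,-4,0],"hand":1},{"rotation":[0,0,0],"offset":[0,-9,0],"hand":1},{"rotation":[0,0,0],"offset":[0,-14,0],"hand":1},{"rotation":[0,0,0],"offset":[0,-19,0],"hand":1},{"rotation":[0,0,0],"offset":[0,-23,0],"hand":1},{"rotation":[0,0,0],"offset":[0,-27,0],"hand":1},{"rotation":[0,0,0],"offset":[0,-30,0],"hand":1},{"rotation":[0,0,0],"offset":[0,-30,0],"hand":1}]'>/dev/null; python3 d.py
```

```text
t 18.4 stage [17.1  8.1 68.9] yaw -0.005 j [-0.27  0.42 -0.11  1.05 -0.    2.79] zax [-0.003 -0.001 -1.   ]
F stage [-3.4 -1.6  9.4] T [-0.38  0.92 -0.06] w 6.6 g 21.9
t 19.4 stage [18.2 37.7 69. ] yaw -0.005 j [-0.22  0.41 -0.12  1.04 -0.    2.84] zax [-0.001 -0.001 -1.   ]
F stage [ 0.3 -3.6  6.4] T [-0.52 -0.05  0.04] w 6.5 g 21.5
```

```bash
python3 -m inch '[{"rotation":[0,0,0],"offset":[0,-2,0],"hand":1},{"rotation":[0,0,0],"offset":[0,-4,0],"hand":1},{"rotation":[0,0,0],"offset":[0,-4,0],"hand":1}]'>/dev/null; python3 d.py|sed 's/ j .*//'; for i in 1 2 3; do python3 -m inch '[{"rotation":[0,0,0],"offset":[0,-1,0],"hand":1},{"rotation":[0,0,0],"offset":[0,-1,0],"hand":1}]'>/dev/null; python3 d.py|sed 's/ j .*//'; done
```

```text
t 19.77 stage [18.2 41.5 69. ] yaw -0.005
F stage [ 0.6 -4.5  6.9] T [-0.81 -0.05 -0.05] w 6.8 g 21.5
t 20.02 stage [18.2 42.3 69. ] yaw -0.005
F stage [-0.2 -3.6  7.4] T [-0.89 -0.1   0.04] w 7.1 g 21.5
t 20.27 stage [18.2 43.3 69. ] yaw -0.005
F stage [-0.7 -5.7  6.1] T [-0.97 -0.11  0.03] w 7.2 g 21.5
t 20.52 stage [18.2 44.3 69. ] yaw -0.005
F stage [ 0.1 -4.3  7.6] T [-0.87 -0.11  0.03] w 6.8 g 21.5
```

```bash
for i in 1 2 3; do python3 -m inch '[{"rotation":[0,0,0],"offset":[0,-0.8,0],"hand":1},{"rotation":[0,0,0],"offset":[0,-0.8,0],"hand":1}]'>/dev/null; python3 d.py|sed 's/ j .*//'; done
```

```text
t 20.77 stage [18.2 45.  69. ] yaw -0.005
F stage [ 0.3 -4.7  8.3] T [-0.95 -0.12 -0.03] w 6.9 g 21.5
t 21.02 stage [18.3 45.9 69. ] yaw -0.005
F stage [ 0.  -4.8  6.7] T [-0.99 -0.05  0.03] w 6.7 g 21.5
t 21.27 stage [18.3 46.2 69. ] yaw -0.005
F stage [-0.4 -6.2  5.8] T [-1.37 -0.12 -0.04] w 7.2 g 21.5
```

```bash
for i in 1 2; do python3 -m inch '[{"rotation":[0,0,0],"offset":[0,-0.8,0],"hand":1},{"rotation":[0,0,0],"offset":[0,-0.8,0],"hand":1}]'>/dev/null; python3 d.py|sed 's/ j .*//'; done
```

```text
t 21.52 stage [18.3 46.2 69. ] yaw -0.006
F stage [ 0.4 -9.5  5.6] T [-2.14 -0.13  0.06] w 6.7 g 21.4
t 21.77 stage [18.6 46.3 69. ] yaw -0.006
F stage [  0.5 -13.3   4.2] T [-2.68 -0.44  0.06] w 6.8 g 21.3
```

It's at the stop (46.2, force rising). Next I relax the push and recheck the play here, where the roller is alongside the tray's middle.

```bash
python3 -m inch '[{"rotation":[0,0,0],"offset":[0,1.2,0],"hand":1},{"rotation":[0,0,0],"offset":[0.8,1.2,0],"hand":1},{"rotation":[0,0,0],"offset":[0.8,1.2,0],"hand":1}]'>/dev/null; python3 d.py|sed 's/ j .*//'; for i in 1 2 3 4 5; do python3 -m inch '[{"rotation":[0,0,0],"offset":[-0.7,0,0],"hand":1},{"rotation":[0,0,0],"offset":[-0.7,0,0],"hand":1}]'>/dev/null; python3 d.py|sed 's/ j .*//'; done
```

```text
t 22.15 stage [18.7 46.3 69. ] yaw -0.006
F stage [-2.8 -8.8  7.9] T [-1.77  0.26 -0.01] w 7.0 g 21.6
t 22.4 stage [18.7 46.3 69. ] yaw -0.005
F stage [ 0.5 -6.8  5. ] T [-1.61 -0.43  0.09] w 6.9 g 21.4
t 22.65 stage [18.3 46.2 69. ] yaw -0.005
F stage [ 3.  -7.8  4. ] T [-1.64 -0.72  0.01] w 6.8 g 21.3
t 22.9 stage [17.8 46.1 69. ] yaw -0.005
F stage [ 3.  -6.7  4. ] T [-1.62 -0.92  0.01] w 6.8 g 21.2
t 23.15 stage [17.5 46.1 69.2] yaw -0.005
F stage [ 4.5 -8.4  4.3] T [-1.65 -1.21 -0.04] w 7.1 g 21.2
t 23.4 stage [17.1 46.1 69.3] yaw -0.005
F stage [ 6.2 -9.1  4.7] T [-1.58 -1.4  -0.04] w 7.0 g 21.3
```

Stiffening starts about 1.1 mm from the fence, so the play is right. Return toward the fence, relax, release and lift.

```bash
python3 -m inch '[{"rotation":[0,0,0],"offset":[1.2,0,0],"hand":1},{"rotation":[0,0,0],"offset":[2.4,0,0],"hand":1},{"rotation":[0,0,0],"offset":[2.4,0.3,0],"hand":1},{"rotation":[0,0,0],"offset":[2.4,0.3,0],"hand":1}]'>/dev/null; python3 d.py|sed 's/ j .*//'; python3 -m inch '[{"rotation":[0,0,0],"offset":[0,0,0],"hand":0},{"rotation":[0,0,0],"offset":[0,0,0],"hand":0},{"rotation":[0,0,0],"offset":[0,0,0],"hand":0},{"rotation":[0,0,0],"offset":[0,0,0],"hand":0},{"rotation":[0,0,0],"offset":[0,0,-30],"hand":0},{"rotation":[0,0,0],"offset":[0,0,-75],"hand":0},{"rotation":[0,0,0],"offset":[0,60,-110],"hand":0},{"rotation":[0,0,0],"offset":[0,120,-120],"hand":0}]'|grep force
python3 -m inch '[{"rotation":[0,0,0],"offset":[-40,60,0],"hand":0},{"rotation":[0,0,0],"offset":[-80,120,0],"hand":0},{"rotation":[0,0,0],"offset":[-120,180,0],"hand":0},{"rotation":[0,0,0],"offset":[-160,240,0],"hand":0},{"rotation":[0,0,0],"offset":[-160,240,0],"hand":0},{"rotation":[0,0,0],"offset":[-160,240,0],"hand":0}]'|grep force
python3 d.py
python3 - <<'E'
from h import *
t=viewer.camera("top")[:,:,::-1]; s=viewer.camera("side")[:,:,::-1]
cv2.imwrite("pics/g4.png",np.hstack([cv2.resize(a,None,fx=6,fy=6,interpolation=cv2.INTER_CUBIC) for a in(t[140:225,274:340],s[140:225,274:340])]))
E
```

```text
t 23.9 stage [18.  46.2 69. ] yaw -0.005
F stage [ 0.4 -6.8  7.4] T [-1.54 -0.1   0.02] w 6.7 g 21.5
force: [0.7, -0.5, -0.2]
grasp_force: 0.0
force: [0.8, 0.1, 0.1]
grasp_force: 0.0
t 25.65 stage [-144.7 -308.9  187.4] yaw -0.008 j [-0.86  0.38  0.14  1.33 -0.    2.2 ] zax [-0.001  0.    -1.   ]
F stage [ 0.8 -0.   0.1] T [ 0.06 -0.03 -0.03] w 85.4 g 0.0
```

View pics/g4.png

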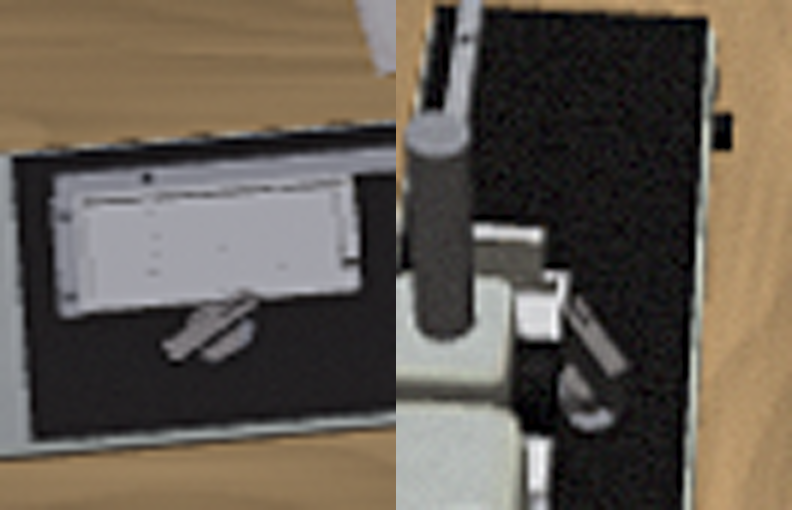

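The top view shows the tray flat against the stop (left edge at about x=75) and along the fence. The roller is beside its near wall, with the pointer over the tray edge at (250,297). The robot is clear.

```bash
python3 -c "
from plant import job; print(job.finish_job())"
```

```text
the job is handed in; nothing more can be done
None
```

The job is handed in: the tray lies against the end stop between fence and roller, the eccentric is at about 5.23 rad (roughly 1.1 mm of play felt), and the arm is clear of everything.

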